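Release and slide off the terminal cover

ROBOT

A 7-joint arm with a two-finger parallel gripper is mounted at the origin on the work surface. World frame = base frame: x ahead of the robot, y to its left, z up, the work surface at z = 0. Lengths are in m, angles in rad, forces in N, time in s.
With the tool pointing down it reaches from about 0.35 to 0.9 m from the base axis. Payload 19.9 kg.
Tool frame: the origin (TCP) lies at the very end of the fingers, on their centre line; the grasp point (between the pads) lies 19 mm behind it; z points along the fingers, y is the direction in which the jaws open and shut (so a half turn about z gives the same grasp; the last joint's range is limited). The gripper opens to 94 mm and grips with 3 to 60 N. Pads are 16 mm wide; open, the fingers measure 119 mm over their backs; the gripper's body (75 mm by 177 mm) begins 78 mm behind the grasp point.
Start: joints at [-1.204, 0.417, -0.01, 1.614, 0.005, 1.111, -0.053], TCP at [0.248, 0.573, 0.205] pointing down, gripper open.
Joint ranges: [-2.81, 2.81], [-0.39, 2.02], [-1.27, 1.25], [0.06, 2.57], [-1.19, 4.33], [0.19, 2], [-2.82, 2.82]. Speed limits (rad/s): [1.89, 1.89, 2.39, 2.39, 3.01, 3.01, 3.01].

INTERFACE

Orientations are given as a rotation vector (axis times angle).
In Python, from cell import ctrl, kin, imaging, monitor gives the robot as it stands. Calls block until the motion is done:
- ctrl.move_to(position, orientation): joint-space move of the TCP to a pose.
- ctrl.movel(position, speed=0.15, ori=None, until_force=None): straight line of the TCP; ori=None keeps the orientation; speed is the mean speed in m/s. With until_force (N) it stops when the force on the tool has changed by that much, and returns True; else False.
- ctrl.goto_joints(angles): joint-space move.
- ctrl.ungrasp() and ctrl.grab(effort=None): open the fingers fully, or close them until they stop; effort is the grip in N (None keeps the last).
- ctrl.sleep(seconds).
- kin.solve_ik(position, orientation): joint angles nearest the present ones, or None.
- imaging.capture(name): name is "scene" or "top" or "wrist"; returns a dict with "pixels" (400x640x3 uint8, red, green, blue), "vertical_fov" (degrees; the focal length in pixels is half the picture's height over the tangent of half this angle, whatever the lens; pixels are square), "cx", "cy" (the principal point, pixels), "xyz" and "orientation" of the camera in the world; the wrist camera has in their place "T_tool_cam" (4x4, takes a point from camera to tool coordinates, whose origin is the TCP and whose axes are the flange's). Camera axes: x right, y down, z forward; pixel columns grow to the right and rows downward; lengths in m; the calibration is good to about 2 mm. A picture is of the moment at which its call begins: read the wrist's pose just before it. There is no depth.
A pose or a line that the arm cannot do raises ctrl.Unreachable and nothing moves.
- ctrl.finish_job(): hands the job in, once; it reports no verdict.
Readings, each from a call of its own:
- monitor.get_clock(): time.
- monitor.get_joint_pos(): joint angles.
- monitor.get_joint_vel(): joint speeds.
- monitor.get_tau(): joint torques, N m.
- monitor.get_tool_pos(): TCP position.
- monitor.get_orientation(): TCP orientation.
- monitor.get_ft_force(): force on the tool from outside, world axes, zero at the start.
- monitor.get_torque(): the same for the moment, N m.
- monitor.get_finger_gap(): finger opening in m.
Only numpy, scipy, OpenCV 4.12 (cv2) and the standard library are available. Lean on these libraries where they do the work, as an engineer would, in place of code of your own. Each camera call takes 0.05 s, during which the arm holds its last target. There are 200 camera calls.

TASK

Press the snap tab beside the terminal cover of the brass box fully in, then push the released cover along and off its seat until it is completely clear of the guide rails. Leave it lying flat on the bare part of the box's top, not hanging over the end. Do not lift the cover, do not force it before the tab is in, and leave the other things where they are.

Things in the scene. Friction and masses are not known exactly. Their poses are not given: they have to be found in the camera images.
- box: a brass-coloured connection box, 260 mm (x) by 360 mm (y) by 70 mm high, on white foam blocks, fast on the table. Origin at table level under its centre, z up; its flat top is 100 mm above the origin. The cover sits in a seat on its -y half, leaves it towards +y, and slides onto the bare part of the top (y = -20 to 180 mm)
- seat (a point): middle of the cover's seat, on the box's top at x = 0, y = -85 mm of the box. Two steel rails 11 mm high, 130 mm long (y +-65 mm from here; x from 47 to 62 mm either side), their lips hold the cover's edges down; stops 11 mm high, y 67 to 75 mm behind here, x 40 to 62 mm either side, bar the way to -y. Under the cover is a 60 x 90 mm opening with terminals
- cover: loose grey moulded terminal cover in the seat: 90 mm wide (x), 130 mm long (y), 34 mm high, foot flange 104 mm wide, 5 mm thick; 0.17 to 0.38 kg. Upright flat end faces at y = +-65 mm. Origin at the centre of its underside, axes as the box's; 1 to 3 mm of play in the seat. Pushed on its -y end face it slides to +y with 1 to 3 N once the tab is in
- tab (a joint): how far the black snap tab is pressed down, in m: 0 to 0.002 at the start, 0.012 fully in. It resists with about 6 N all the way, stops hard, and stays where it is left. Until fully in, its bar stands up in front of the cover's +y end and blocks it; fully in, the bar is below the box's top and the cover passes over it
- tab_pad (a point): centre of the top face of the snap tab's finger pad, a black 36 x 36 mm block beside the seat on the box's far long side (x = 91, y = -13 mm of the box); its top is 26 mm above the box's top when out, 14 mm when fully in; press straight down
- coupling: a loose brass ring nut, 40 mm across, 22 mm high, standing on the box's top on the robot's side; a bystander, origin at its underside
- plug: a small loose steel plug, 30 mm across, 30 mm high, standing on the box's top on the far side; a bystander, origin at its underside
- screwdriver: a screwdriver lying on the table; a bystander
- wrench: a wrench lying on the table; a bystander
- sealant: a white bottle, 54 mm across, 130 mm high, standing on the table; a bystander, origin at its underside
- tape_roll: a flat cardboard ring, 90 mm across, 25 mm high, on the table; a bystander, origin at its underside
- cup: a mug, 76 mm across, 90 mm high, on the table; a bystander, origin at its underside
Not all that is in view belongs to the job. There is more than one size of the cover; the one meant has the size given above.

How it is judged:
On the way, in this order (a step that is already met when the one before it is completed fails the run):
1. the snap tab is pressed fully in (value of joint tab above 0.0105 m), for 0.1 s.
2. the cover is pushed off its seat onto the bare top (y of cover in the frame of box above 0.042 m), for 0.1 s.
At the end, for the whole second after the job is handed in: The tab is at least 10.5 mm in; the cover lies at rest flat (tilt under 0.06 rad) on the box's top, its centre between y = 42 and 120 mm of the box (clear of the rails, not over the end by more than 5 mm) and within 70 mm of the box's long middle line (value of joint tab above 0.0105 m and y of cover in the frame of box between 0.042 and 0.12 m and x of cover in the frame of box between -0.07 and 0.07 m and z of cover in the frame of box between 0.094 and 0.105 m and angle between cover's own z axis and vertical below 0.06 rad and linear speed of cover below 0.01 m/s); the robot touches nothing.
It fails at once if the cover is forced more than 6 mm along its seat while the tab is not pressed in (value of joint tab below 0.008 m and y of cover in the frame of box above -0.078 m).
It fails at once if the cover is lifted more than 12 mm off the top of the box (z of cover in the frame of box above 0.112 m).
It fails at once if the cover is tipped or falls off the box (angle between cover's own z axis and vertical above 0.3 rad or z of cover in the frame of box below 0.08 m).
It fails at once if one of the bystanders (ring nut, plug, screwdriver, wrench, bottle, cardboard ring, mug) is moved more than 20 mm (distance of any of coupling, plug, screwdriver, wrench, sealant, tape_roll, cup from where it was at the start of the episode above 0.02 m).
It also fails if it takes over 42 s, if anything falls off the work surface, if the arm or the gripper's body presses on something with over 40 N, if the wrist force passes 120 N, or if a joint passes its speed limit or range.

## Working session

There is one attempt and no reset: what is moved stays moved. The work goes in short steps, each a Python script; the robot and the scene stay as the last script left them, time stands still between calls to the robot, and variables do not carry over. Pictures are saved under pics/ and viewed, about 8 in all and at most 12, crops included, and the job is handed in when it is done.

```bash
ls; mkdir -p pics; python3 - <<'E'
from cell import ctrl,kin,imaging,monitor
import cv2,pickle
d={}
for n in("scene","top","wrist"):
    c=imaging.capture(n);d[n]=c
    cv2.imwrite(f"pics/{n}0.png",c["pixels"][:,:,::-1])
    print(n,{k:v for k,v in c.items() if k!="pixels"})
pickle.dump(d,open("c0.pkl","wb"))
print(monitor.get_tool_pos(),monitor.get_orientation(),monitor.get_clock(),monitor.get_finger_gap())
E
```

```text
pics
scene {'vertical_fov': 43.60468503757231, 'cx': 323.2647179264563, 'cy': 193.52631443304801, 'xyz': array([1.26485842, 0.42107414, 1.13931672]), 'orientation': array([-1.38120996, -2.28446813,  0.83371721])}
top {'vertical_fov': 53.82035474603324, 'cx': 321.9796846433124, 'cy': 196.69350220169142, 'xyz': array([0.2844195 , 0.02964266, 1.39149842]), 'orientation': array([-2.11193282,  2.15913586, -0.18262353])}
wrist {'vertical_fov': 63.629199286237885, 'cx': 311.3867859821005, 'cy': 199.27916155260516, 'T_tool_cam': array([[-5.18551857e-04, -9.60369988e-01, -2.78727857e-01,
         8.15681787e-02],
       [ 9.99999551e-01, -7.19186726e-04,  6.17569140e-04,
        -7.11248476e-04],
       [-7.93552241e-04, -2.78727411e-01,  9.60369929e-01,
        -1.78884049e-01],
       [ 0.00000000e+00,  0.00000000e+00,  0.00000000e+00,
         1.00000000e+00]])}
[0.24834527 0.57325379 0.20500716] [-6.37711632e-01 -3.07605125e+00  1.36324688e-03] 0.15 0.09418843812540742
```

View pics/scene0.png

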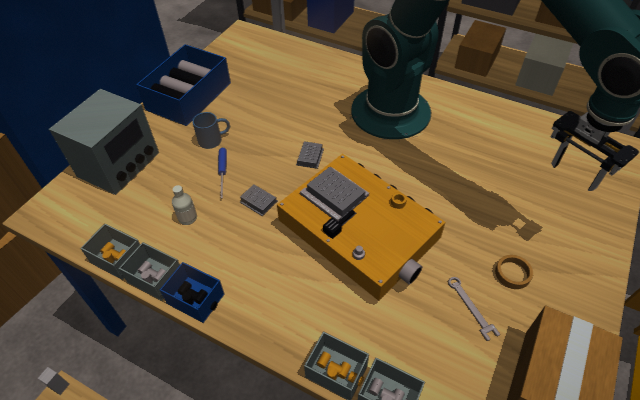

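View pics/top0.png

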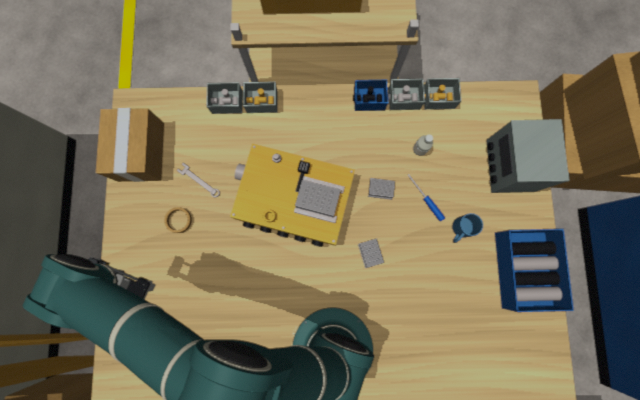

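The scene view shows the cover in its seat on the box at (335,193), the tab pad at about (332,228), the plug at (359,252) and the nut at (398,200). In the top view these are the cover at (319,199), pad (303,167), plug (276,157) and nut (271,215).

Cover candidates, as top-view pixels: (319,199) in the box seat, and two smaller ones loose on the table at (381,188) and (371,252). The first is the only one in the seat and looks to be the right size. I'll check it in an enlarged crop.

```bash
cat > h.py <<'E'
import numpy as np,cv2
from scipy.spatial.transform import Rotation as R
def cam(c,tool=None):
    f=200/np.tan(np.radians(c["vertical_fov"])/2)
    if "xyz" in c: return f,c["cx"],c["cy"],np.array(c["xyz"]),R.from_rotvec(c["orientation"]).as_matrix()
    T=np.eye(4);T[:3,:3]=R.from_rotvec(tool[1]).as_matrix();T[:3,3]=tool[0];T=T@c["T_tool_cam"]
    return f,c["cx"],c["cy"],T[:3,3],T[:3,:3]
def proj(k,P):
    f,cx,cy,t,M=k;q=(np.atleast_2d(P)-t)@M
    return np.c_[f*q[:,0]/q[:,2]+cx,f*q[:,1]/q[:,2]+cy]
def ray(k,uv,z):
    f,cx,cy,t,M=k;d=M@np.array([(uv[0]-cx)/f,(uv[1]-cy)/f,1]);return t+d*(z-t[2])/d[2]
def box2w(p,P):  # p=(x,y,yaw) of box
    c,s=np.cos(p[2]),np.sin(p[2]);P=np.atleast_2d(P).astype(float)
    return np.c_[p[0]+c*P[:,0]-s*P[:,1],p[1]+s*P[:,0]+c*P[:,1],P[:,2]]
E
python3 - <<'E'
import pickle,cv2,numpy as np
d=pickle.load(open("c0.pkl","rb"))
a=d["top"]["pixels"][135:255,220:400,::-1]; b=d["scene"]["pixels"][150:300,265:450,::-1]
cv2.imwrite("pics/ctop.png",cv2.resize(a,None,fx=4.4,fy=4.4,interpolation=cv2.INTER_CUBIC))
cv2.imwrite("pics/cscene.png",cv2.resize(b,None,fx=4,fy=4,interpolation=cv2.INTER_CUBIC))
E
```

```text
(no output)
```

View pics/ctop.png

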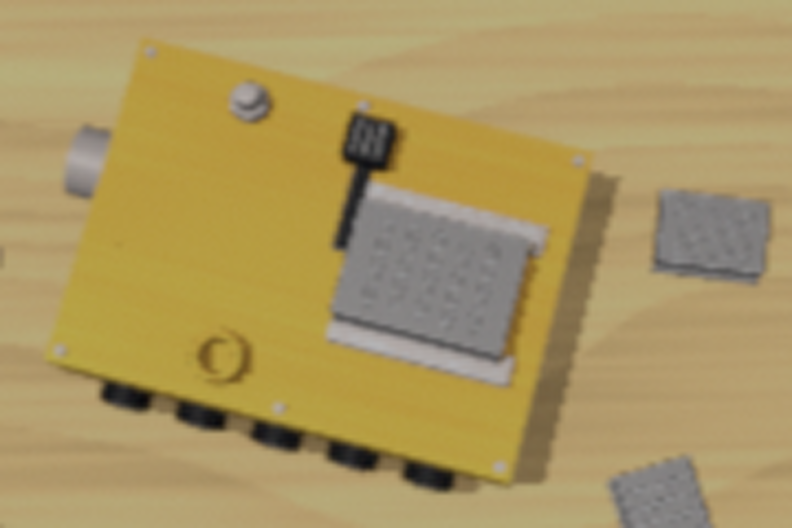

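View pics/cscene.png

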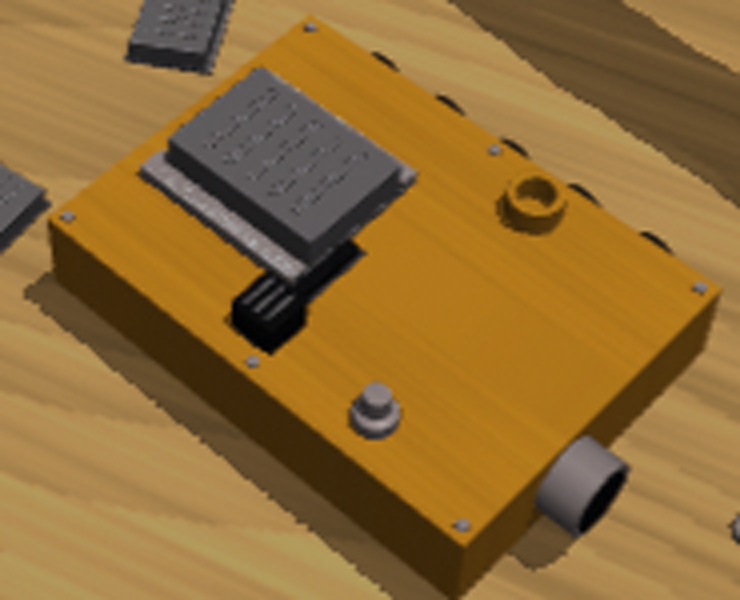

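The enlarged crops confirm it. The cover in the rails is about 130x90 mm, judged against the 360x260 box, and the two loose ones are about half that. Box corners in the top crop are (142,38), (592,155), (510,485) and (47,360). In the scene crop they are (463,543), (50,222), (310,15) and (720,290). Next I fit the box pose.

```bash
cat > fit.py <<'E'
import pickle;from h import *
from scipy.optimize import least_squares
d=pickle.load(open("c0.pkl","rb"));kt,ks=cam(d["top"]),cam(d["scene"])
B=np.array([[.13,.18,.1],[.13,-.18,.1],[-.13,-.18,.1],[-.13,.18,.1]])
ct=lambda a:(np.array(a)+.5)/4.4+[219.5,134.5]
cs=lambda a:(np.array(a)+.5)/4+[264.5,149.5]
ut=ct([(142,38),(592,155),(510,485),(47,360)]);us=cs([(463,543),(50,222),(310,15),(720,290)])
def res(p,w=(1,1)):
    P=box2w(p,B);return np.r_[w[0]*(proj(kt,P)-ut).ravel(),w[1]*(proj(ks,P)-us).ravel()]
for w in((1,1),(1,0),(0,1)):
    s=least_squares(res,[.55,.1,-.25],args=(w,));print(w,s.x,np.round(res(s.x),1))
p=least_squares(res,[.55,.1,-.25]).x;np.save("box.npy",p)
def inv(P):
    c,s_=np.cos(p[2]),np.sin(p[2]);a=P[:2]-p[:2];return np.round([c*a[0]+s_*a[1],-s_*a[0]+c*a[1]],4)
print("cover top corners(top)",[inv(ray(kt,ct(q),.134)) for q in[(370,198),(530,240),(497,357),(333,318)]])
print("cover (scene)",[inv(ray(ks,cs(q),.134)) for q in[(262,70),(170,145),(312,243),(405,170)]])
print("pad",inv(ray(kt,ct((372,138)),.126)),inv(ray(ks,cs((268,300)),.126)))
print("nut",inv(ray(kt,ct((223,357)),.11)),inv(ray(ks,cs((531,215)),.105)))
print("plug",inv(ray(kt,ct((250,103)),.11)),inv(ray(ks,cs((375,415)),.105)))
print("seat,pad world",box2w(p,[[0,-.085,.1],[.091,-.013,.126]]))
E
python3 fit.py
```

```text
(1, 1) [ 0.51824659  0.12100476 -0.27843777] [-0.4 -0.2  0.1 -0.6 -0.4 -0.4 -1.1  0.1  0.   0.8 -1.1 -1.6 -0.2 -0.7
  0.4 -0.8]
(1, 0) [ 0.51728391  0.11950384 -0.27993795] [ 0.1 -0.   0.6 -0.3 -0.1 -0.1 -0.6  0.3 -0.5  0.2 -1.4 -2.1 -0.4 -1.1
 -0.  -1.2]
(0, 1) [ 0.51923473  0.12204876 -0.27725525] [-0.7 -0.4 -0.3 -1.  -0.7 -0.8 -1.4 -0.1  0.4  1.3 -1.  -1.1 -0.1 -0.4
  0.6 -0.5]
cover top corners(top) [array([ 0.0457, -0.0282]), array([ 0.0451, -0.1507]), array([-0.0452, -0.1488]), array([-0.0479, -0.0254])]
cover (scene) [array([-0.0421, -0.1442]), array([ 0.049 , -0.1421]), array([ 0.045 , -0.0183]), array([-0.0415, -0.0149])]
pad [ 0.092  -0.0169] [ 0.0926 -0.0119]
nut [-0.0939  0.0483] [-0.0887  0.0562]
plug [0.0986 0.0819] [0.0998 0.0847]
seat,pad world [[0.494884   0.03927846 0.1       ]
 [0.60216871 0.08349374 0.126     ]]
```

The box fit is good to about 2–3 mm (yaw -0.278), and the path along x=0 is clear. I'll close the fingers, press the tab, then check.

```bash
cat >> h.py <<'E'
def ori(yaw,sgn=1):
    x=np.array([np.cos(yaw),np.sin(yaw),0]);z=np.array([0,0,-1.]);y=sgn*x
    return R.from_matrix(np.c_[np.cross(y,z),y,z]).as_rotvec()
E
python3 - <<'E'
from cell import ctrl,kin,imaging,monitor
from h import *
p=np.load("box.npy");w=lambda *a:box2w(p,[a])[0]
up=w(.091,-.014,.23)
best=None
for s in(1,-1):
    o=ori(p[2],s);q=[kin.solve_ik(a,o) for a in(up,w(0,-.17,.11),w(0,0,.11))]
    print(s,[None if a is None else np.round(a,2) for a in q])
    if all(a is not None for a in q) and (best is None or abs(np.array(q)[:,6]).max()<best[0]): best=(abs(np.array(q)[:,6]).max(),o,s)
o=best[1];np.save("ori.npy",o);print("sgn",best[2])
ctrl.grab(10)
ctrl.move_to(up,o)
ctrl.movel(w(.091,-.014,.135),.1)
f0=monitor.get_ft_force()
hit=ctrl.movel(w(.091,-.014,.110),.02,until_force=20)
print(hit,monitor.get_tool_pos(),monitor.get_ft_force()-f0,monitor.get_clock(),monitor.get_finger_gap())
c=imaging.capture("scene")
ctrl.movel(w(.091,-.014,.20),.15)
print(monitor.get_clock())
c=imaging.capture("scene")
cv2.imwrite("pics/s1.png",cv2.resize(c["pixels"][130:310,240:480,::-1],None,fx=3.2,fy=3.2,interpolation=cv2.INTER_CUBIC))
E
```

```text
1 [array([-0.66,  0.42,  0.62,  1.65, -0.26,  1.16, -0.24]), array([-0.56,  0.33,  0.69,  2.09, -0.29,  0.81,  0.02]), array([-0.72,  0.41,  0.53,  1.95, -0.27,  0.85, -0.32])]
-1 [array([-0.25,  0.36,  0.08,  1.63, -0.03,  1.14,  2.7 ]), array([ 0.91,  0.49, -1.08,  2.04,  0.55,  0.93,  2.4 ]), array([-0.26,  0.37, -0.03,  1.93,  0.01,  0.84,  2.56])]
sgn 1
True [0.60209559 0.08259349 0.11386919] [-5.63385892  1.41960029 16.27332171] 5.8417 0.000689039777985765
6.6167
```

View pics/s1.png

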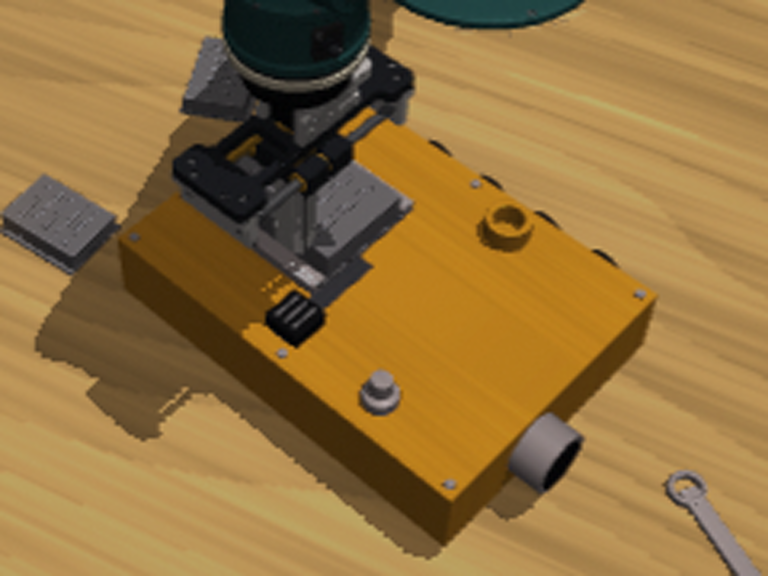

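The tab is fully in: it stopped hard at z = 0.1139 against 0.114 nominal. In the picture the pad at (295,318) is low, the bar is flush, and the nut and plug haven't moved. Now I push the cover.

```bash
python3 - <<'E'
from cell import ctrl,kin,imaging,monitor
from h import *
p=np.load("box.npy");o=np.load("ori.npy");w=lambda *a:box2w(p,[a])[0]
ctrl.movel(w(0,-.172,.20),.15,ori=o)
print("down",ctrl.movel(w(0,-.172,.113),.08,until_force=10),monitor.get_tool_pos())
f0=monitor.get_ft_force()
for y in(-.14,-.10,-.06):
    print(y,ctrl.movel(w(0,y,.113),.05,until_force=14),np.round(monitor.get_ft_force()-f0,1),monitor.get_tool_pos(),monitor.get_clock())
for n in("scene","top"):
    c=imaging.capture(n);im=c["pixels"][:,:,::-1]
    im=im[130:310,240:480] if n=="scene" else im[130:250,220:380]
    cv2.imwrite(f"pics/{n}2.png",cv2.resize(im,None,fx=3.2 if n=="scene" else 4.4,fy=3.2 if n=="scene" else 4.4,interpolation=cv2.INTER_CUBIC))
E
```

```text
down False [ 0.47125577 -0.04436217  0.1134086 ]
-0.14 False [ 0.1 -1.2  0. ] [ 0.47968204 -0.01347451  0.11292081] 10.0667
-0.1 False [-0.8 -0.5 -0. ] [0.49071712 0.0248087  0.11299322] 11.0167
-0.06 False [ 0.2 -0.8 -0. ] [0.50167288 0.06338123 0.11293952] 11.9667
```

View pics/scene2.png

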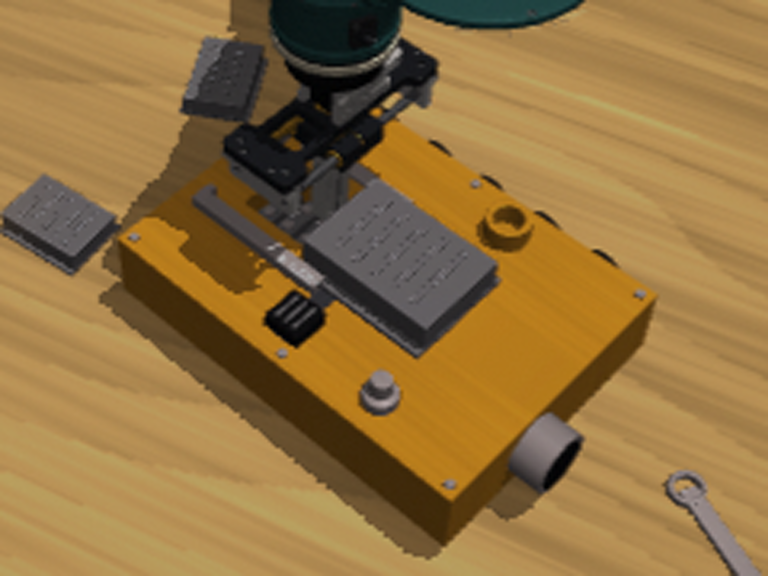

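The cover is sliding straight. Its top corners in this crop are (303,235), (375,180), (497,265) and (425,330). I'll work out where it is, push to centre y ≈ 75 mm, retract and look.

```bash
python3 - <<'E'
import pickle
from cell import ctrl,kin,imaging,monitor
from h import *
p=np.load("box.npy");o=np.load("ori.npy");w=lambda *a:box2w(p,[a])[0]
ks=cam(pickle.load(open("c0.pkl","rb"))["scene"])
def inv(P):
    c,s=np.cos(p[2]),np.sin(p[2]);a=P[:2]-p[:2];return np.array([c*a[0]+s*a[1],-s*a[0]+c*a[1]])
C=np.array([inv(ray(ks,(np.array(q)+.5)/3.2+[239.5,129.5],.134)) for q in[(303,235),(375,180),(497,265),(425,330)]])
m=C.mean(0);print(np.round(C,4),m)
assert .005<m[1]<.03
y=-.06+.075-m[1]
print(y,ctrl.movel(w(0,y,.113),.05,until_force=14),monitor.get_tool_pos())
ctrl.movel(w(0,y-.03,.113),.1);ctrl.movel(w(0,y-.03,.25),.15);ctrl.movel(w(0,-.24,.3),.2)
print(monitor.get_clock())
for n in("scene","top"):
    c=imaging.capture(n);im=c["pixels"][:,:,::-1]
    im,s=(im[130:310,240:480],3.2) if n=="scene" else (im[130:250,220:380],4.4)
    cv2.imwrite(f"pics/{n}3.png",cv2.resize(im,None,fx=s,fy=s,interpolation=cv2.INTER_CUBIC))
E
```

```text
[[ 0.0421 -0.0498]
 [-0.0414 -0.0463]
 [-0.0411  0.0824]
 [ 0.0461  0.0817]] [0.00142185 0.01701194]
-0.0020119412199628914 False [0.51762721 0.11915464 0.11295205]
16.1083
```

View pics/scene3.png

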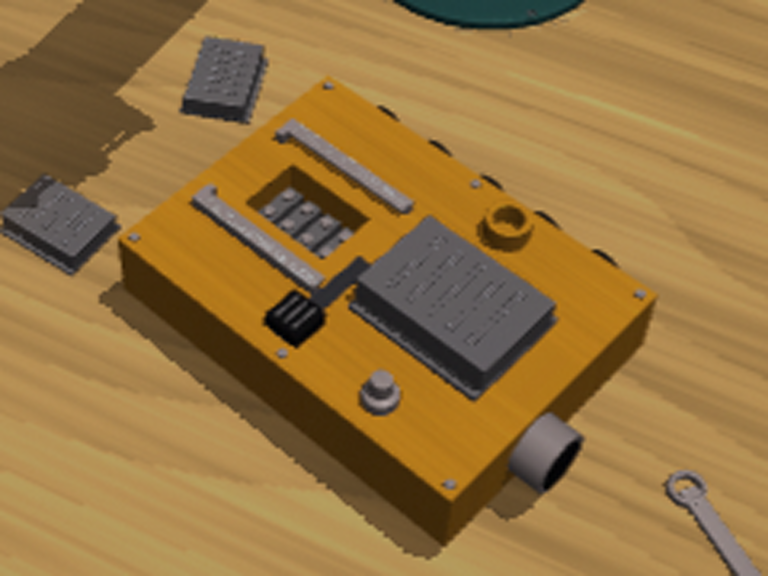

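View pics/top3.png

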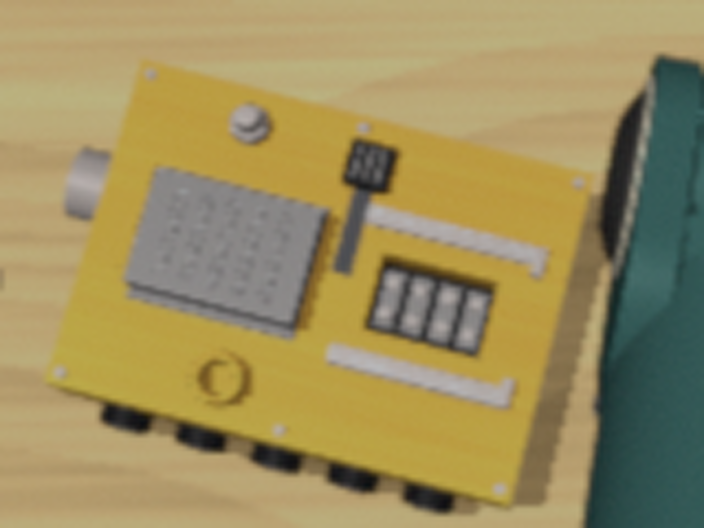

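The cover lies flat and straight on the bare top, clear of the rails, with scene-crop top corners about (358,283), (430,218), (553,305) and (482,372). Its front end is well short of the box end. The tab is in, the nut and plug haven't moved, and the arm is clear, so I'm handing it in.

```bash
python3 - <<'E'
import pickle
from cell import ctrl,monitor
from h import *
p=np.load("box.npy");ks=cam(pickle.load(open("c0.pkl","rb"))["scene"])
P=np.mean([ray(ks,(np.array(q)+.5)/3.2+[239.5,129.5],.134) for q in[(358,283),(430,218),(553,305),(482,372)]],0)
c,s=np.cos(p[2]),np.sin(p[2]);a=P[:2]-p[:2];m=[c*a[0]+s*a[1],-s*a[0]+c*a[1]];print(m,monitor.get_ft_force())
assert .05<m[1]<.11 and abs(m[0])<.05
ctrl.finish_job();print(monitor.get_clock())
E
```

```text
[np.float64(0.0030292628033333283), np.float64(0.0758713693443432)] [-0.07603761 -0.51620708  0.32465812]
the job is handed in; nothing more can be done
the job is handed in; nothing more can be done
```

The job is done and handed in. The tab is pressed fully in, and the cover is off its seat, lying flat on the bare part of the box's top. No verdict is reported at hand-in, so this rests on my own last checks.

- **Tab:** I pressed it with closed fingers until it stopped hard. The fingertips stood at z = 113.9 mm, against 114 mm expected for fully in.
- **Cover:** I pushed it along its centre line on the -y end face, with about 1 N each time I read the force. From the scene picture its centre is at x ≈ 3 mm, y ≈ 76 mm of the box (allowed: within 70 mm and 42 to 120 mm). It is flat, straight and clear of the rails.
- **Surroundings:** the nut and plug looked unmoved in the last pictures. The other bystanders were not measured again, but the arm did not work near them. The arm is clear and the tool force is about 0.6 N, near zero.
- **Time:** about 16 s on the robot's clock just before hand-in, out of 42 s.
- **Disagreement:** the two cameras differed by about 3 mm on the box's position, well inside the margins, and nothing failed.

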